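Secure a hitch pin with its spring cotter

ROBOT

A 7-joint arm with a two-finger parallel gripper is mounted at the origin on the work surface. World frame = base frame: x ahead of the robot, y to its left, z up, the work surface at z = 0. Lengths are in m, angles in rad, forces in N, time in s.
With the tool pointing down it reaches from about 0.4 to 0.85 m from the base axis. Payload 4.5 kg.
Tool frame: the origin (TCP) lies at the very end of the fingers, on their centre line; the grasp point (between the pads) lies 19 mm behind it (manip.grip_depth is the distance from the TCP to the grasp point, in m); z points along the fingers, y is the line along which they close (so a half turn about z gives the same grasp; the last joint's range is limited). The gripper opens to 85 mm and grips with 20 to 120 N. Pads are 22 mm wide; open, the fingers measure 114 mm over their backs; the gripper's body (76 mm by 85 mm) begins 54 mm behind the grasp point. The pads swing forward as they close: fully open they stand 13 mm farther back than shut.
Start: joints at [1.319, 0.689, -0.195, 1.565, 0.157, 0.902, -0.215], TCP at [0.176, -0.6, 0.231] pointing down, gripper open.
Joint ranges: [-3.01, 3.01], [-0.46, 2.08], [-1.47, 1.51], [0.13, 2.56], [-1, 4.14], [0.04, 2.09], [-2.66, 2.66]. Speed limits (rad/s): [2.57, 2.57, 3.14, 3.14, 3.14, 3.14, 3.14].

INTERFACE

Orientations are given as a rotation vector (axis times angle).
In Python, from workcell import manip gives the robot as it stands.
- The arm moves only by the shell command python3 -m creep 'ROWS' [FORCE]. ROWS is JSON, a list of rows, each a list of 3 entries, a list of its own where there are three numbers: the shift along the world's x, y, z in m, then the turn about the world's z in degrees, then the finger opening in m, from 0 to 0.0854. In form: [[[x, y, z], roll, grip], ...]. A call has 1 to 10 rows; each row shifts and turns the commanded pose from where the row before left it; what a row does not reach is not made up. A row lasts 1/12 s, in which the tool goes at most 41.7 mm and 7.16 degrees, less where a joint would pass 70% of its speed; a pose out of reach is approached as far as the arm can. A call with a gripper value outside its range is refused whole. The fingers move at their own pace and stop on an object; FORCE is the grip in N (left out, the last holds). Time passes only in rows, so rows that do not move let the fingers close. It gives the time, the measured TCP pose, the force, the opening and the grip force at its end, in the units of the state.
- manip.observe(): the state, without advancing time (a new reading comes with each control period).
- manip.grab_frame(name): name is "scene" or "top" or "wrist"; returns a dict with "image" (420x560x3 uint8, red, green, blue), "mtx" (3x3 intrinsics, pixels), "extrinsics" (4x4, takes a point from camera to world coordinates). Camera axes: x right, y down, z forward; pixel columns grow to the right and rows downward; lengths in m; the calibration is good to about 2 mm. A picture is of the moment at which its call begins. There is no depth.
- manip.close_job(): hands the job in; it is judged then, once.
The state is a dict: "t": time; "joints": joint angles; "dq": joint speeds; "tau": joint torques, N m; "ee_pos": TCP position; "orientation": TCP orientation; "ft_force": force on the tool from outside, world axes, zero at the start; "ft_torque": the same for the moment, N m; "finger_gap": opening from 0.0 (shut) to 1.0 (fully open); "finger_force": force on a finger pad.
Only numpy, scipy, OpenCV 4.12 (cv2) and the standard library are available. Lean on these libraries where they do the work, as an engineer would, in place of code of your own. Each camera call takes 0.05 s, during which the arm holds its last target. There are 200 camera calls.

TASK

The hitch pin of the drawbar coupling has been left backed out: push it fully home by its head. Then take the spring cotter (the clip with a sprung bow, not the flat key) out of the wooden rack, feel its straight leg into the cross hole near the pin's far end, with the bow lying across the pin, and press down until the bow snaps round the pin, then let go. Push gently: never ram the pin or force the leg where it meets metal beside the hole, and leave everything else on the bench where it is.

Things in the scene. Friction and masses are not known exactly. Their poses are not given: they have to be found in the camera images.
- coupling: Blue steel fork fixed to the bench. Origin: centre of the underside of its base plate, 120 (x) x 100 (y) x 10 mm. Two cheeks 56 mm wide (x), at y = -30..-18 and +18..+30, top 89 mm above the bench. A grey drawbar (top at 87 mm) lies between them and runs 220 mm to +x, to a black cross handle, 120 mm along y, top at 87 mm. The hitch pin runs along y, its axis 75 mm above the bench.
- pin (a joint): How far the pin is backed out along the coupling's +y (m): 0 = fully home, head against the +y cheek (hard stop); starts 22 to 40 mm out. Push on its round head (40 mm diameter, 12 mm thick), whose outer face is at coupling y = 42 mm + this value, height 75 mm. It slides stiffly (about 4 N), stays where it is left and cannot turn. Greased steel, 24 mm diameter, ends at y = -60 mm when home.
- hole_nominal (a point): Where the centre of the pin's cross hole is when the pin is home, as drawn (coupling x = 0, y = -44, 75 mm high; axes as the coupling's). The cheeks are slotted: the pin, hole and head really stand anywhere within 5 mm of this along the coupling's x (feel for it, or look); y and height are true. The hole is square, 7.2 mm wide, vertical, right through, chamfered 0.6 mm; its mouth is 12 mm higher.
- rack: Wooden block fixed to the bench, 136 (x) x 56 (y) x 50 mm high, origin at the centre of its underside. Two equal slots in its top, 26 (x) x 7.5 (y) mm, 20 mm deep, with a deeper hole for the leg at x = -40 and +30 mm; the clip stands loosely in one, the key in the other, their origins 56 mm above the bench.
- clip: Spring cotter of 6 mm steel wire, 75 g, leg down in a rack slot. Origin: the point on the straight leg's axis that comes to the hole's centre when fitted. z runs up the leg to the coil, x towards the bow; the clip lies in its xz plane. The leg ends in a square-cut tip at z = -43 mm. When fitted keep fingertips above z = 14: the pin's top is at 12. x must be square to the pin, either way round.
- clip_coil (a point): Centre of the clip's head, a double coil: a ring of 34 mm outer diameter, 12 mm thick (clip y from -6 to +6), at x = 7, z = 31 mm of the clip (so z = 14 to 48). Pinch it across its flat faces, near its top. Once snapped there is 1 to 2 mm of play up and down, then the coil meets the top of the pin, a hard stop.
- bow_tip (a point): Flared lower end of the sprung bow (6 mm wire), at clip x = 17, z = -23 mm when relaxed. The bow comes down from the coil at x = 17, narrows to a throat at x = 9.5, z = -13, then flares out to this tip. It touches the pin once the clip's origin is about 25 mm above the hole's centre.
- bow (a joint): Opening angle of the clip's bow (rad): 0 = relaxed or snapped home. Pressed down over the pin it rides open to about 0.1 to 0.16 against a push of 4 to 10 N, then, over the last 12 mm, pulls itself down and snaps shut under the pin.
- key: Bystander: flat steel key with the same coil head as the clip but a flat blade, 21 x 6 mm, and no bow. Same frame as the clip. Stands in the other rack slot.
- mug: Bystander: white mug, 80 mm diameter, 95 mm high; origin at the centre of its underside.
- screwdriver: Bystander: orange-handled screwdriver, 220 mm, lying along its x; origin under its middle.
- wrench: Bystander: steel spanner, 190 mm, lying along its x; origin under its middle.
- bin: Bystander: yellow open plastic box, 110 x 90 x 70 mm; origin at the centre of its underside.
- jar: Bystander: clear jar with black cap, 60 mm diameter, 85 mm high; origin at the centre of its underside.
- hammer: Bystander: hammer with wooden handle, 260 mm, lying along its x; origin under its middle.

How it is judged:
On the way, in this order (a step that is already met when the one before it is completed fails the run):
1. the hitch pin is pushed home (value of joint pin below 0.002 m), for 0.2 s.
2. the clip's leg is in the cross hole and the pin forces the bow open (horizontal distance between clip and hole_nominal below 0.009 m and value of joint bow above 0.08 rad and z of clip in the frame of hole_nominal below 0.03 m), for 0.05 s.
At the end, for the whole second after the job is handed in: Pin within 4 mm of home; clip leg through the cross hole (origin within 8 mm sideways, 4.5 mm in height of hole_nominal), upright within 0.2 rad, square to the pin within 0.35 rad, bow snapped shut under the pin (below 0.05 rad); released, at rest (value of joint pin below 0.004 m and horizontal distance between clip and hole_nominal below 0.008 m and z of clip in the frame of hole_nominal between -0.0045 and 0.0045 m and angle between the z axis of clip and the z axis of hole_nominal, either way round below 0.2 rad and angle between the x axis of clip and the x axis of hole_nominal, either way round below 0.35 rad and value of joint bow below 0.05 rad and linear speed of clip below 0.02 m/s); the robot touches nothing.
It fails at once if the leg is forced against the pin beside the hole (over 30 N while its tip is less than 5 mm into the hole) (contact force between clip and coupling above 30 N and z of clip in the frame of hole_nominal above 0.05 m).
It fails at once if the clip is rammed against the pin or coupling (all contacts between them together over 50 N) (contact force between clip and coupling above 50 N).
It fails at once if the robot presses on the pin or coupling with more than 35 N (contact force between the arm and coupling above 35 N).
It fails at once if the flat key is moved by more than 15 mm (distance of key from where it was at the start of the episode above 0.015 m).
It fails at once if another thing on the bench is moved by more than 20 mm (distance of any of mug, screwdriver, wrench, bin, jar, hammer from where it was at the start of the episode above 0.02 m).
It also fails if it takes over 72 s, if anything falls off the work surface, if the arm or the gripper's body presses on something with over 40 N, if the wrist force passes 120 N, or if a joint passes its speed limit or range.

## Working session

There is one attempt and no reset: what is moved stays moved. The work goes in short steps, Python scripts to look and compute and a shell command to move; the robot and the scene stay as the last step left them, time stands still between calls to the robot, and variables do not carry over. Pictures are saved under pics/ and viewed, at most 10 in all, crops included, and the job is handed in when it is done.

```bash
mkdir -p pics; python3 - <<'E'
from workcell import manip
import cv2,numpy as np
for n in ("scene","top"):
    f=manip.grab_frame(n); cv2.imwrite(f"pics/{n}0.png",f["image"][:,:,::-1]); print(n,f["mtx"].round(1).tolist(),f["extrinsics"].round(4).tolist())
s=manip.observe(); print(s)
E
```

```text
scene [[542.7, 0.0, 277.4], [0.0, 542.7, 206.3], [0.0, 0.0, 1.0]] [[0.7119, 0.4779, -0.5146, 1.2865], [0.702, -0.4654, 0.5391, -0.8325], [0.0182, -0.745, -0.6668, 1.0225], [0.0, 0.0, 0.0, 1.0]]
top [[498.5, 0.0, 280.8], [0.0, 498.5, 202.8], [0.0, 0.0, 1.0]] [[0.0105, -0.9759, 0.2178, 0.2134], [-0.9999, -0.0091, 0.0074, -0.0484], [-0.0053, -0.2178, -0.976, 1.6273], [0.0, 0.0, 0.0, 1.0]]
{'t': 0.1, 'joints': array([ 1.3187678 ,  0.68993884, -0.19449077,  1.56624218,  0.15733769,
        0.9024963 , -0.21508587]), 'dq': array([-0.00159504, -0.00289581,  0.00021486, -0.00191533,  0.00012396,
        0.00028757,  0.00071924]), 'tau': array([-3.66932218e-03, -5.40593398e+01, -1.27137076e+00, -1.58984470e+01,
        9.38658253e-03,  4.37759736e-03,  4.17987292e-05]), 'ee_pos': array([ 0.17598803, -0.5991021 ,  0.23053877]), 'orientation': array([-3.10791790e+00, -4.47359744e-01,  6.35664411e-04]), 'ft_force': array([ 0.10871309,  0.38770597, -0.97116533]), 'ft_torque': array([ 0.04105634,  0.02072853, -0.04028426]), 'finger_force': 0.0, 'finger_gap': 0.9984522978090253}
```

View pics/top0.png

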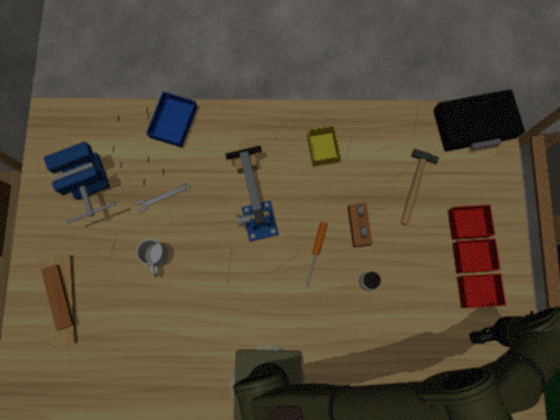

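View pics/scene0.png

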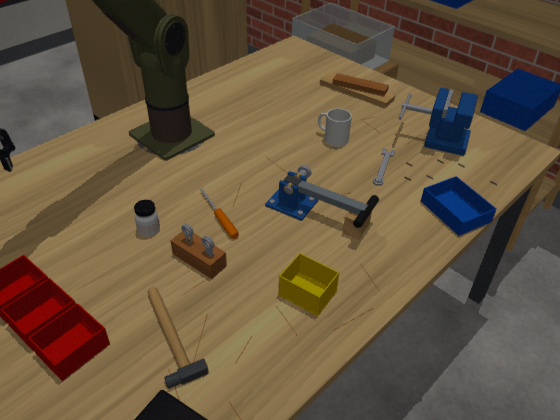

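The top view shows the coupling at about (260,215), with its drawbar running up to (243,153) and the pin head left at (243,219). The rack is at (360,225). I'll zoom in on both in both views.

```bash
python3 - <<'E'
import cv2,numpy as np
t=cv2.imread("pics/top0.png");s=cv2.imread("pics/scene0.png")
def c(im,x,y,w=80,h=60,k=5):
    r=cv2.resize(im[y:y+h,x:x+w],None,fx=k,fy=k,interpolation=cv2.INTER_CUBIC)
    r=np.clip(r.astype(float)*1.7,0,255).astype(np.uint8)
    for i in range(0,w,10): cv2.putText(r,str(x+i),(i*k,8),0,.3,(255,255,255)); cv2.line(r,(i*k,10),(i*k,14),(255,255,255))
    for i in range(0,h,10): cv2.putText(r,str(y+i),(0,i*k+4),0,.3,(255,255,255)); cv2.line(r,(20,i*k),(24,i*k),(255,255,255))
    return r
a=np.vstack([np.hstack([c(t,215,190),c(t,325,195)]),np.hstack([c(s,258,158),c(s,160,215)])])
cv2.imwrite("pics/crop1.png",a)
E
```

```text
(no output)
```

View pics/crop1.png

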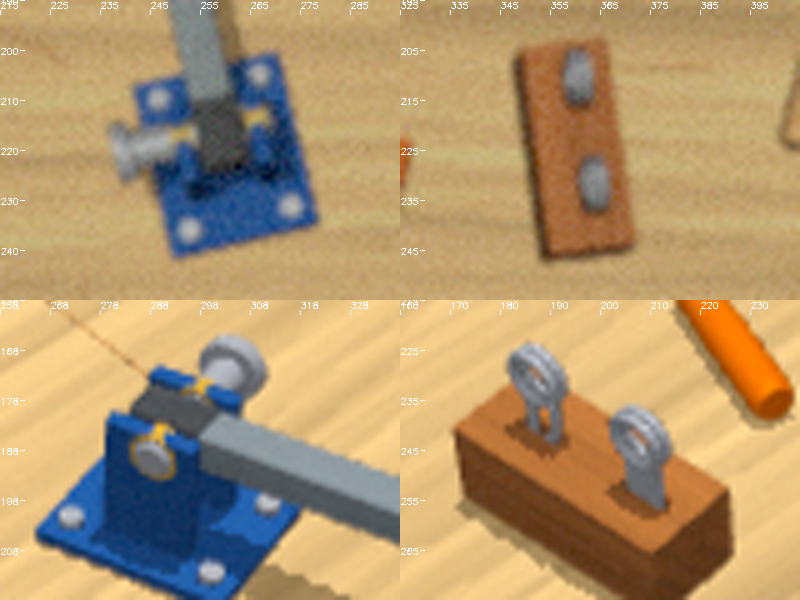

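Crop: the forked clip is at scene (187,229) and the solid-blade key at scene (208,242). The pin head is at top (240,220) and its far end at scene (289,190). Next I'll fit the poses.

```bash
cat > h.py <<'E'
import numpy as np,cv2,json
from workcell import manip
CAM={"scene":(np.array([[542.7,0,277.4],[0,542.7,206.3],[0,0,1]]),np.array([[0.7119,0.4779,-0.5146,1.2865],[0.702,-0.4654,0.5391,-0.8325],[0.0182,-0.745,-0.6668,1.0225],[0,0,0,1]])),
"top":(np.array([[498.5,0,280.8],[0,498.5,202.8],[0,0,1]]),np.array([[0.0105,-0.9759,0.2178,0.2134],[-0.9999,-0.0091,0.0074,-0.0484],[-0.0053,-0.2178,-0.976,1.6273],[0,0,0,1]]))}
def proj(P,K,E):
    c=(np.asarray(P)-E[:3,3])@E[:3,:3]; u=c@K.T; return u[...,:2]/u[...,2:]
def ray(uv,z,K,E):
    d=E[:3,:3]@np.linalg.inv(K)@np.array([*uv,1]); return E[:3,3]+d*(z-E[2,3])/d[2]
def tf(p,P):
    P=np.asarray(P,float); c,s=np.cos(p[2]),np.sin(p[2])
    return np.stack([p[0]+c*P[...,0]-s*P[...,1],p[1]+s*P[...,0]+c*P[...,1],P[...,2]],-1)
E
python3 - <<'E'
from h import *
from scipy.optimize import least_squares
T,S=CAM["top"],CAM["scene"]
def fit(obs,p0):
    f=lambda p:np.concatenate([proj(tf(p,P),*CAM[c])-uv for c,uv,P in obs])
    r=least_squares(f,p0,loss="soft_l1"); return r.x,r.cost,f(r.x).reshape(-1,2).round(1).tolist()
z=.01;x,y=.06,.05
C=[("top",(242,207.4),(x,y,z)),("top",(270.2,200.8),(x,-y,z)),("top",(278.6,234.4),(-x,-y,z)),("top",(249.6,241.4),(-x,y,z)),("scene",(265.4,205),(-x,-y,z))]
c0=ray((260,221),.01,*T)[:2]
p,*r=fit(C,[*c0,.2]);print("coupling",p,r)
pc=p
for u,v in [(240,220)]: print("head approx in coupling",)
hd=ray((240,220),.075,*T); c,s=np.cos(p[2]),np.sin(p[2]); d=hd[:2]-p[:2]; print(c*d[0]+s*d[1],-s*d[0]+c*d[1])
for sgn in (0,np.pi):
  for cl in (0,1):
    q=1 if sgn==0 else -1
    x,y=.068*q,.028*q; h=.05
    R=[("top",(349,205),(x,y,h)),("top",(366,203),(x,-y,h)),("top",(372,243.4),(-x,-y,h)),("scene",(210.6,265.6),(x,-y,h)),("scene",(171,240.6),(-x,-y,h)),("scene",(225.6,253.4),(x,y,h)),("scene",(173,254.4),(-x,-y,0)),("scene",(226,265),(x,y,0))]
    p,*r=fit(R,[*ray((360,224),.05,*T)[:2],sgn+.1]);print("rack",sgn,p,r)
    for xs in (-.04,.03):
      for d in (-.007,.007): print(xs,d,proj(tf(p,(xs+d,0,.087)),*T).round(1),proj(tf(p,(xs+d,0,.087)),*S).round(1))
    break
E
```

```text
coupling [0.51402484 0.03201189 0.26065596] [np.float64(3.369411092703807), [[-1.0, -0.5], [0.1, -1.2], [0.6, -0.3], [-0.1, 0.3], [-1.6, -1.9]]]
head approx in coupling
0.0046015713233000625 0.060869683598968174
rack 0 [ 0.50133971 -0.29251313  0.11927544] [np.float64(4.291641423734611), [[-0.2, -1.6], [-0.1, -1.5], [0.2, -0.5], [-0.6, -0.3], [-0.9, -0.7], [0.1, -1.4], [-0.7, -0.8], [0.6, 0.7]]]
-0.04 -0.007 [364.3 235.6] [182.6 226.8]
-0.04 0.007 [363.7 231.2] [186.7 229.3]
0.03 -0.007 [361.1 213.7] [203.3 239.5]
0.03 0.007 [360.5 209.4] [207.5 242.1]
rack 3.141592653589793 [ 0.50133971 -0.29251313  3.26086809] [np.float64(4.291641423734785), [[-0.2, -1.6], [-0.1, -1.5], [0.2, -0.5], [-0.6, -0.3], [-0.9, -0.7], [0.1, -1.4], [-0.7, -0.8], [0.6, 0.7]]]
-0.04 -0.007 [360.  206.3] [210.6 244. ]
-0.04 0.007 [360.6 210.6] [206.3 241.4]
0.03 -0.007 [363.2 228.1] [189.6 231.1]
0.03 0.007 [363.9 232.5] [185.5 228.6]
```

```bash
python3 -m creep '[[[0.027,0.029,0.002],0,0],[[0.027,0.029,0.002],0,0],[[0.027,0.029,0.002],0,0],[[0.027,0.029,0.002],0,0],[[0.027,0.029,0.002],0,0],[[0.027,0.029,0.002],0,0],[[0.027,0.029,0.002],0,0],[[0.027,0.029,0.002],0,0],[[0.027,0.029,0.002],0,0],[[0,0,0],0,0]]' 20
python3 - <<'E'
from h import *
f=manip.grab_frame("wrist"); print(f["mtx"].round(1).tolist(),f["extrinsics"].round(4).tolist())
np.savez("w1.npz",**f); cv2.imwrite("pics/w1.png",np.clip(f["image"][:,:,::-1]*1.6,0,255).astype(np.uint8))
E
```

```text
t: 0.93
ee_pos: [0.4271, -0.3298, 0.2497]
orientation: [-3.102, -0.469, -0.011]
ft_force: [1.1, 0.7, 0.4]
finger_gap: 0.002
finger_force: 0.0
[[292.9, 0.0, 283.4], [0.0, 292.9, 206.3], [0.0, 0.0, 1.0]] [[0.2966, -0.9139, -0.277, 0.4975], [-0.955, -0.2845, -0.0841, -0.3086], [-0.0019, 0.2895, -0.9572, 0.3933], [0.0, 0.0, 0.0, 1.0]]
```

View pics/w1.png

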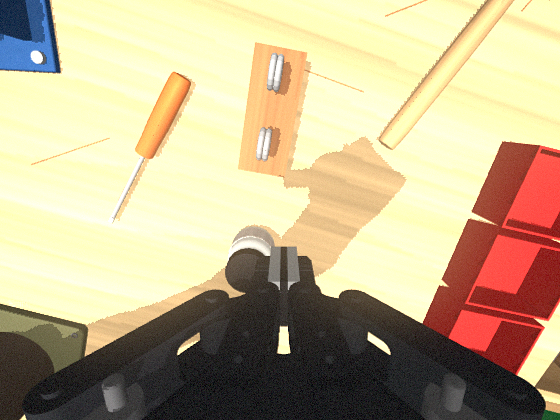

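Wrist view: the rack top has corners at (256,43), (306,51), (292,176) and (240,168). The clip's coil is at (264,143), the key's at (275,73), and the jar at (250,250). I'll go on to push the pin first, and get the rack numbers at the same time.

```bash
python3 - <<'E'
from h import *
f=np.load("w1.npz");A=(f["mtx"],f["extrinsics"])
P=np.array([ray(u,.05,*A)[:2] for u in [(256,43),(306,51),(292,176),(240,168)]]);print(P.round(4).tolist(),P.mean(0))
e=P[0]+P[1]-P[2]-P[3];print("yaw",np.arctan2(e[1],e[0]))
for n,u in (("clip",(264,143)),("key",(275,73))):
  for z in (.087,.1): print(n,z,ray(u,z,*A).round(4))
E
python3 -m creep '[[[0.006,0.04,0],0,0],[[0.006,0.04,0],0,0],[[0.006,0.04,0],0,0],[[0.006,0.04,0],0,0],[[0.006,0.04,0],0,0],[[0.006,0.04,0],0,0],[[0.006,0.04,0],0,0],[[0.006,0.04,0],0,0],[[0.006,0.04,0],0,0],[[0.006,0.04,0],0,0]]'
python3 -m creep '[[[0,0.035,0],-0.5,0],[[0,0.035,0],-0.5,0],[[0,0,0],-0.5,0],[[0,0,0],0,0]]'
python3 - <<'E'
from h import *
f=manip.grab_frame("wrist")
np.savez("w2.npz",**f); cv2.imwrite("pics/w2.png",np.clip(f["image"][:,:,::-1]*1.6,0,255).astype(np.uint8))
E
```

```text
[[0.5604, -0.2583], [0.5688, -0.3107], [0.4372, -0.3374], [0.4281, -0.2759]] [ 0.49861676 -0.2955881 ]
yaw 0.16608183880634028
clip 0.087 [ 0.4678 -0.2964  0.087 ]
clip 0.1 [ 0.4691 -0.2969  0.1   ]
key 0.087 [ 0.5343 -0.2881  0.087 ]
key 0.1 [ 0.5327 -0.289   0.1   ]
t: 1.82
ee_pos: [0.4791, 0.062, 0.2492]
orientation: [3.109, 0.445, -0.001]
ft_force: [0.1, -0.6, -0.3]
finger_gap: 0.002
finger_force: 0.0
t: 2.15
ee_pos: [0.479, 0.1329, 0.249]
orientation: [-3.114, -0.413, 0.001]
ft_force: [-0.1, -0.7, 0.3]
finger_gap: 0.004
finger_force: 0.0
```

View pics/w2.png

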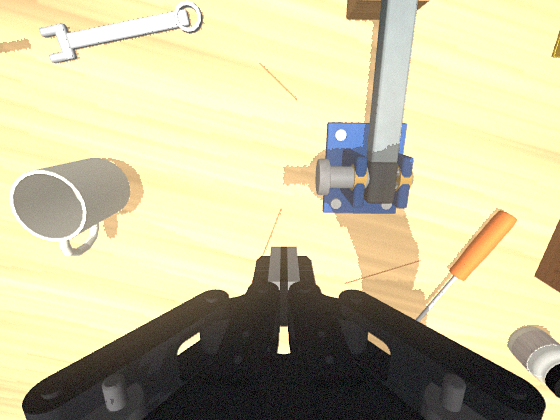

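The wrist view shows the pin head's outer face at about (317,178). The base plate corners are (328,122), (407,123), (408,213) and (323,213), and the pin is still backed out.

```bash
python3 - <<'E'
from h import *
f=np.load("w2.npz");A=(f["mtx"],f["extrinsics"])
P=np.array([ray(u,.01,*A)[:2] for u in [(328,122),(407,123),(408,213),(323,213)]]);print(P.round(4).tolist(),P.mean(0))
e=P[0]+P[1]-P[2]-P[3];print("yaw",np.arctan2(e[1],e[0]));e=P[0]+P[3]-P[2]-P[1];print("yaw",np.arctan2(e[1],e[0])-np.pi/2)
pc=np.array([.514,.032,.2607]);pc2=np.array([*P.mean(0),np.arctan2(e[1],e[0])-np.pi/2])
for u in [(317,178),(330,178),(344,177),(388,182)]:
  d=ray(u,.075,*A)[:2]
  for p in (pc,pc2):
    c,s=np.cos(p[2]),np.sin(p[2]);q=d-p[:2];print(u,d.round(4),(c*q[0]+s*q[1]).round(4),(-s*q[0]+c*q[1]).round(4))
# drawbar edges far end/near, z=.087
for a,b in [((385,0),(372,150)),((417,0),(402,150))]:
  a,b=[ray(u,.087,*A)[:2] for u in(a,b)];e=a-b;print("bar",a.round(4),b.round(4),np.arctan2(e[1],e[0]))
E
```

```text
[[0.5581, 0.0957], [0.5828, -0.0004], [0.4721, -0.0472], [0.4416, 0.0657]] [0.51365953 0.02846106]
yaw 0.32618608506343505
yaw 0.25841027296116015
(317, 178) [0.4973 0.099 ] 0.0011 0.069
(317, 178) [0.4973 0.099 ] 0.0022 0.0723
(330, 178) [0.501  0.0852] 0.0012 0.0547
(330, 178) [0.501  0.0852] 0.0023 0.058
(344, 177) [0.5061 0.0706] 0.0023 0.0394
(344, 177) [0.5061 0.0706] 0.0035 0.0427
(388, 182) [0.5135 0.0219] -0.0031 -0.0096
(388, 182) [0.5135 0.0219] -0.0019 -0.0063
bar [0.6701 0.0898] [0.5421 0.0549] 0.26626992937272176
bar [0.6776 0.0622] [0.5502 0.0251] 0.28318685881077804
```

```bash
python3 -m creep '[[[0.003,0,-0.03],0,0],[[0.003,0,-0.03],0,0],[[0.003,0,-0.03],0,0],[[0,0,-0.03],0,0],[[0,0,-0.03],0,0],[[0,0,-0.034],0,0],[[0,0,0],0,0],[[0,0,0],0,0]]'
python3 -m creep '[[[0.0011,-0.0039,0],0,0],[[0.0011,-0.0039,0],0,0],[[0.0011,-0.0039,0],0,0],[[0.0008,-0.0029,0],0,0],[[0.0008,-0.0029,0],0,0],[[0.0008,-0.0029,0],0,0],[[0.0008,-0.0029,0],0,0]]'
```

```text
t: 2.87
ee_pos: [0.4872, 0.1287, 0.0643]
orientation: [3.113, 0.402, -0.007]
ft_force: [0.2, 0.8, 0.3]
finger_gap: -0.002
finger_force: 0.0
t: 3.45
ee_pos: [0.4949, 0.1096, 0.0659]
orientation: [-3.113, -0.409, -0.002]
ft_force: [-1.5, 5.1, 2.7]
finger_gap: -0.002
finger_force: 2.4
```

```bash
python3 -m creep '[[[0.0008,-0.0029,0],0,0],[[0.0008,-0.0029,0],0,0],[[0.0008,-0.0029,0],0,0],[[0.0008,-0.0029,0],0,0],[[0.0008,-0.0029,0],0,0],[[0.0005,-0.002,0],0,0]]'
python3 -m creep '[[[0.0004,-0.0014,0],0,0],[[0.0004,-0.0014,0],0,0]]'
```

```text
t: 3.95
ee_pos: [0.4995, 0.0911, 0.0653]
orientation: [3.115, 0.406, 0.0]
ft_force: [-0.5, 4.1, 1.9]
finger_gap: -0.001
finger_force: 2.3
t: 4.12
ee_pos: [0.5002, 0.0885, 0.0653]
orientation: [3.115, 0.406, 0.0]
ft_force: [-0.5, 4.7, 1.8]
finger_gap: -0.001
finger_force: 2.2
```

```bash
python3 -m creep '[[[0.0004,-0.0014,0],0,0],[[0.0004,-0.0014,0],0,0]]'
python3 -m creep '[[[0.0003,-0.001,0],0,0],[[0.0003,-0.001,0],0,0]]'
python3 -m creep '[[[0.0003,-0.001,0],0,0],[[0,0,0],0,0]]'
```

```text
t: 4.28
ee_pos: [0.5003, 0.088, 0.0653]
orientation: [-3.112, -0.409, 0.0]
ft_force: [-2.8, 11.4, 3.6]
finger_gap: -0.0
finger_force: 5.8
t: 4.45
ee_pos: [0.5003, 0.0879, 0.0653]
orientation: [-3.11, -0.412, 0.001]
ft_force: [-4.3, 13.0, 3.7]
finger_gap: 0.005
finger_force: 7.5
t: 4.62
ee_pos: [0.5003, 0.0879, 0.0654]
orientation: [-3.108, -0.414, 0.001]
ft_force: [-4.0, 13.4, 5.0]
finger_gap: -0.002
finger_force: 7.4
```

```bash
python3 -m creep '[[[0.0003,-0.001,0],0,0],[[0,0,0],0,0]]'
```

```text
t: 4.78
ee_pos: [0.5003, 0.0879, 0.0654]
orientation: [-3.107, -0.415, 0.001]
ft_force: [-5.6, 15.8, 5.3]
finger_gap: 0.001
finger_force: 8.5
```

The pin is home at the hard stop: it didn't move as the force climbed to 16 N. I'll back off and look at the cross hole from above.

```bash
python3 -m creep '[[[-0.005,0.018,0],0,0],[[-0.005,0.018,0],0,0],[[0,0,0.035],0,0],[[0,0,0.035],0,0],[[0,0,0.025],0,0],[[0.006,-0.035,0],0,0],[[0.006,-0.035,0],0,0],[[0.006,-0.035,0],0,0],[[0.003,-0.033,0],0,0],[[0,0,0],0,0]]'
python3 -m creep '[[[0,0,0],0,0],[[0,0,0],0,0]]'
python3 - <<'E'
from h import *
f=manip.grab_frame("wrist")
np.savez("w3.npz",**f); im=np.clip(f["image"][:,:,::-1]*1.5,0,255).astype(np.uint8)
im=cv2.resize(im[80:270,160:420],None,fx=3,fy=3,interpolation=cv2.INTER_CUBIC);print(im.shape)
cv2.imwrite("pics/w3.png",im)
E
```

```text
t: 5.62
ee_pos: [0.5119, -0.0318, 0.1599]
orientation: [3.11, 0.383, -0.006]
ft_force: [-0.4, -0.8, -0.1]
finger_gap: -0.002
finger_force: 0.0
t: 5.78
ee_pos: [0.5123, -0.0211, 0.16]
orientation: [3.115, 0.404, -0.003]
ft_force: [-0.5, 1.0, -0.3]
finger_gap: 0.001
finger_force: 0.0
(570, 780, 3)
```

View pics/w3.png

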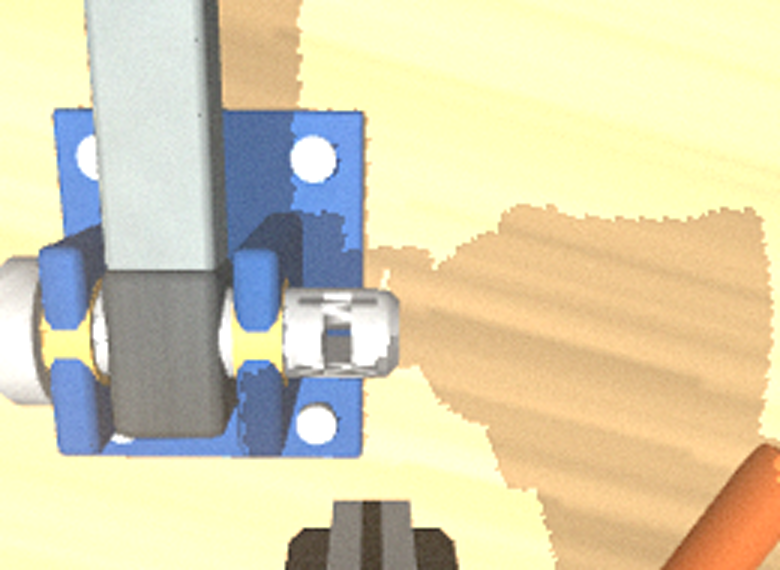

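The zoomed view is sharp. The cross-hole mouth is at crop (338,338) and the pin silhouette spans crop rows 290–377, so the axis is at row 333. I'll compute the hole's position and check the camera bias against the fingertips.

```bash
python3 - <<'E'
from h import *
f=np.load("w3.npz");A=(f["mtx"],f["extrinsics"]);o=lambda x,y:(160+x/3,80+y/3)
s=manip.observe();print(s["ee_pos"],proj(s["ee_pos"],*A),"tip seen",o(372,500))
print("mouth",ray(o(338,338),.087,*A),"axis@col",ray(o(338,333.5),.075,*A))
pc=np.array([.514,.031,.268])
P=np.array([ray(o(*u),.01,*A)[:2] for u in [(54,110),(365,112),(362,458),(60,455)]]);print(P.round(4).tolist(),P.mean(0))
e=P[0]+P[1]-P[2]-P[3];print("yaw",np.arctan2(e[1],e[0]));e=P[0]+P[3]-P[2]-P[1];print("yaw",np.arctan2(e[1],e[0])-np.pi/2)
a,b=ray(o(290,333.5),.075,*A),ray(o(390,333.5),.075,*A);e=a-b;print("pin yaw",np.arctan2(e[1],e[0])-np.pi/2)
a,b=ray(o(104,268),.087,*A),ray(o(88,0),.087,*A);e=b-a;print("bar",np.arctan2(e[1],e[0]))
a,b=ray(o(220,268),.087,*A),ray(o(220,0),.087,*A);e=b-a;print("bar",np.arctan2(e[1],e[0]))
E
```

```text
[ 0.51244895 -0.01983969  0.16005582] [280.42032193 258.97779946] tip seen (284.0, 246.66666666666666)
mouth [ 0.5281272 -0.0090428  0.087    ] axis@col [ 0.52618279 -0.00912276  0.075     ]
[[0.5575, 0.0943], [0.5823, -0.0016], [0.467, -0.0308], [0.4405, 0.0743]] [0.51181053 0.03405823]
yaw 0.20877833244452454
yaw 0.2496572874316687
pin yaw 0.2581294728479966
bar 0.2275085494821374
bar 0.20766680816766814
```

```bash
python3 -m creep '[[[-0.005,-0.031,0],-0.8,0.05],[[-0.005,-0.031,0],-0.8,0.05],[[-0.005,-0.031,0],-0.8,0.05],[[-0.005,-0.031,0],-0.8,0.05],[[-0.005,-0.031,0],-0.8,0.05],[[-0.005,-0.031,0],-0.8,0.05],[[-0.005,-0.031,0],-0.8,0.05],[[-0.005,-0.031,0],-0.8,0.05],[[-0.004,-0.03,0],-0.8,0.05],[[0,0,0],0,0.05]]'
python3 -m creep '[[[0,0,0],0,0.05],[[0,0,0],0,0.05],[[0,0,0],0,0.05]]'
python3 - <<'E'
from h import *
f=manip.grab_frame("wrist")
np.savez("w4.npz",**f); im=np.clip(f["image"][:,:,::-1]*1.5,0,255).astype(np.uint8)
im=cv2.resize(im[60:260,160:420],None,fx=3,fy=3,interpolation=cv2.INTER_CUBIC)
cv2.imwrite("pics/w4.png",im); print(proj(manip.observe()["ee_pos"]-[0,0,.06],f["mtx"],f["extrinsics"]))
E
```

```text
t: 6.67
ee_pos: [0.467, -0.305, 0.1601]
orientation: [3.13, 0.197, -0.003]
ft_force: [-0.3, -0.6, -0.6]
finger_gap: 0.589
finger_force: 0.0
t: 6.92
ee_pos: [0.4698, -0.2955, 0.1602]
orientation: [-3.133, -0.216, 0.0]
ft_force: [-0.5, 1.1, 0.6]
finger_gap: 0.579
finger_force: 0.0
[282.88499981 221.62782565]
```

View pics/w4.png

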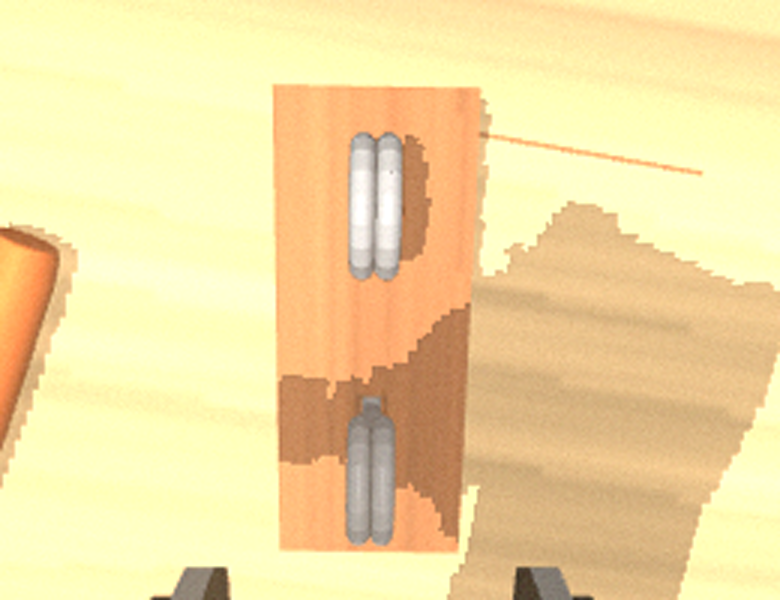

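The clip's coil is at crop x=371, rows 412–545, midway between the fingers and square to them. A wire peeks out ahead of it at row 400. I'll work out the coil centre and which side the bow is on.

```bash
python3 - <<'E'
from h import *
from scipy.optimize import fsolve
f=np.load("w4.npz");K,E=f["mtx"],f["extrinsics"];o=lambda x,y:(160+x/3,60+y/3)
s=manip.observe();T=s["ee_pos"];yaw=2*np.arctan2(s["orientation"][1],s["orientation"][0]);yaw=(yaw+np.pi/2)%np.pi-np.pi/2
ux=np.array([np.cos(yaw),np.sin(yaw)]);uy=np.array([-ux[1],ux[0]]);print("tcp",T,"yaw",yaw)
def L(u,z): d=ray(u,z,K,E)[:2]-T[:2]; return d@ux,d@uy
# tangents in xz plane
C=np.array([(E[:2,3]-T[:2])@ux,E[2,3]])
for z0,r0,r1 in((.087,412,545),(.087,133,279)):
  def g(v):
    out=[]
    for r,R in zip((r0,r1),(.017,.017)):
        P=np.array([L(o(371,r),.05)[0],.05]);d=(P-C)/np.linalg.norm(P-C);w=np.array([v[0],z0])-C
        out.append(w[0]*d[1]-w[1]*d[0])
    return out
  c=[]
  for sg in(1,-1):
    pass
  a=g([0.0]);
  F=lambda x,r,sg:(lambda P:((x-C[0])*(P[1]-C[1])-(z0-C[1])*(P[0]-C[0]))/np.linalg.norm(P-C)-sg*.017)(np.array([L(o(371,r),.05)[0],.05]))
  print([[float(fsolve(lambda x:F(x[0],r,sg),[0.])[0]) for sg in(1,-1)] for r in(r0,r1)])
for r in(392,397,412): print(r,[round(L(o(371,r),z)[0],4) for z in(.05,.056,.065)],L(o(371,r),.05)[1])
print("coil y",L(o(371,480),.1)[1],"rack ends",L(o(377,86),.05)[0],L(o(370,551),.05)[0],L(o(274,300),.05)[1],L(o(472,300),.05)[1])
E
```

```text
tcp [ 0.46976268 -0.29573338  0.16029337] yaw 0.13773997994055698
[[-0.0027390434435844257, 0.03253934472634706], [-0.040645974108414876, -0.003396136713567032]]
[[0.06517565551684386, 0.09919577517127928], [0.03141558523399446, 0.06566441673776968]]
392 [np.float64(0.0108), np.float64(0.0123), np.float64(0.0146)] -0.0006061873938662806
397 [np.float64(0.0093), np.float64(0.0108), np.float64(0.0132)] -0.0006078501134035734
412 [np.float64(0.0047), np.float64(0.0063), np.float64(0.0088)] -0.0006128731544547676
coil y -0.000575360373543555 rack ends 0.09537628266049673 -0.040631055545646534 0.027324187648458224 -0.029627123870684245
```

```bash
python3 -m creep '[[[-0.003,-0.001,-0.02],0,0.05],[[0,0,-0.02],0,0.05],[[0,0,-0.02],0,0.05],[[0,0,-0.01],0,0.05],[[0,0,-0.01],0,0.05],[[0,0,0],0,0.05],[[0,0,0],0,0.0],[[0,0,0],0,0.0],[[0,0,0],0,0.0],[[0,0,0],0,0.0]]' 40
python3 -m creep '[[[0,0,0],0,0.0],[[0,0,0],0,0.0],[[0,0,0],0,0.0],[[0,0,0],0,0.0]]' 60
```

```text
t: 7.8
ee_pos: [0.4666, -0.2987, 0.0813]
orientation: [3.134, 0.21, 0.002]
ft_force: [-0.1, 2.0, 2.2]
finger_gap: 0.129
finger_force: 40.3
t: 8.13
ee_pos: [0.4667, -0.2988, 0.0812]
orientation: [3.134, 0.211, 0.002]
ft_force: [-0.7, 2.1, 5.8]
finger_gap: 0.125
finger_force: 60.9
```

```bash
python3 -m creep '[[[0,0,0.01],0,0],[[0,0,0.02],0,0],[[0,0,0.03],0,0],[[0,0,0.03],0,0],[[0,0,0.03],0,0],[[0,0,0.01],0,0]]'
python3 -m creep '[[[0.006,0.029,0],0.7,0],[[0.006,0.029,0],0.7,0],[[0.006,0.029,0],0.7,0],[[0.006,0.029,0],0.7,0],[[0.007,0.029,0],0.7,0],[[0.007,0.029,0],0.7,0],[[0.007,0.029,0],0.7,0],[[0.007,0.029,0],0.7,0],[[0.008,0.03,0],0.8,0],[[0.007,0.03,0],0.8,0]]'
python3 -m creep '[[[0,0,0],0,0],[[0,0,0],0,0],[[0,0,0],0,0],[[0,0,0],0,0]]'
python3 - <<'E'
from h import *
f=manip.grab_frame("wrist")
np.savez("w5.npz",**f); im=np.clip(f["image"][:,:,::-1]*1.5,0,255).astype(np.uint8)
im=cv2.resize(im[70:270,160:420],None,fx=3,fy=3,interpolation=cv2.INTER_CUBIC)
cv2.imwrite("pics/w5.png",im)
E
```

```text
t: 8.63
ee_pos: [0.4678, -0.3005, 0.215]
orientation: [3.13, 0.209, 0.01]
ft_force: [0.5, -0.2, -0.7]
finger_gap: 0.12
finger_force: 59.8
t: 9.47
ee_pos: [0.533, -0.0061, 0.2103]
orientation: [3.115, 0.407, -0.001]
ft_force: [1.1, 0.6, -1.5]
finger_gap: 0.125
finger_force: 59.8
t: 9.8
ee_pos: [0.5325, -0.0089, 0.2102]
orientation: [3.114, 0.403, -0.002]
ft_force: [0.0, 0.4, -0.0]
finger_gap: 0.124
finger_force: 59.9
```

View pics/w5.png

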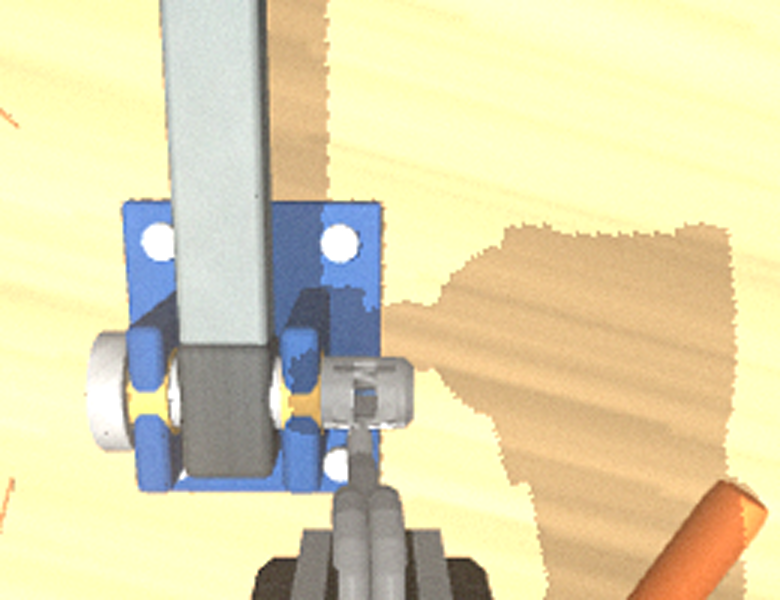

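The wrist view shows the coil held squarely between the fingers, with one wire in front running up to about crop (360,430). The hole mouth is just beyond it at crop (365,400). I'll compare this with projections of the clip model both ways round.

```bash
python3 - <<'E'
from h import *
f=np.load("w5.npz");K,E=f["mtx"],f["extrinsics"];o=lambda u:((u-[160,70])*3).round(0).tolist()
s=manip.observe();T=s["ee_pos"];yaw=2*np.arctan2(s["orientation"][1],s["orientation"][0]);yaw=(yaw+np.pi/2)%np.pi-np.pi/2
print(T,yaw)
for sg in(1,-1):
  def W(x,z,y=0):
    q=tf([T[0],T[1],yaw],(sg*(x-.007),y,0)); return q+[0,0,T[2]+z-.025-0]
  for n,x,z in(("coiltop",.007,.048),("coil front",.024 if sg>0 else -.01,.031),("leg tip",0,-.043),("leg mid",0,-.02),("bow tip",.017,-.023),("throat",.0095,-.013),("bow up",.017,.01)): print(sg,n,o(proj(W(x,z),K,E)))
iv=lambda x,y:(160+x/3,70+y/3)
print("mouth",ray(iv(366,397),.087,K,E),"axis",ray(iv(366,394),.075,K,E))
h,w=120,110
im=f["image"][180:240,255:310]; im=np.clip(im[:,:,::-1]*2.2,0,255).astype(np.uint8); cv2.imwrite("pics/w5z.png",cv2.resize(im,None,fx=10,fy=10,interpolation=cv2.INTER_CUBIC))
E
```

```text
[ 0.53257143 -0.00893816  0.21019693] 0.25694586245960926
1 coiltop [368.0, 639.0]
1 coil front [368.0, 495.0]
1 leg tip [368.0, 469.0]
1 leg mid [368.0, 505.0]
1 bow tip [368.0, 431.0]
1 throat [368.0, 478.0]
1 bow up [368.0, 486.0]
-1 coiltop [368.0, 639.0]
-1 coil front [368.0, 495.0]
-1 leg tip [368.0, 417.0]
-1 leg mid [368.0, 448.0]
-1 bow tip [368.0, 511.0]
-1 throat [368.0, 499.0]
-1 bow up [368.0, 579.0]
mouth [ 0.52835592 -0.00940375  0.087     ] axis [ 0.52590221 -0.01002066  0.075     ]
```

View pics/w5z.png

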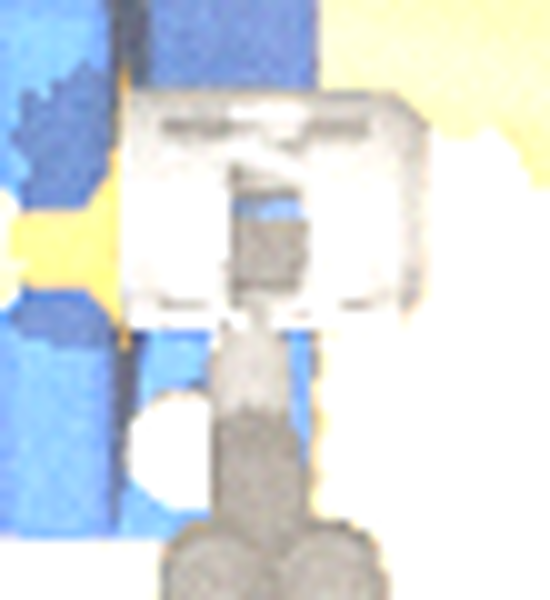

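The wire ends in a lighter flared piece (shade change at crop row 453, end at about 424). That matches the bow-in-front model, so the leg is 7 mm behind the coil centre. The tip also leans about 2 px to the left, so I'll quantify that.

```bash
python3 - <<'E'
from h import *
f=np.load("w5.npz");K,E=f["mtx"],f["extrinsics"]
T=np.array([.53257,-.00894,.2102]);yaw=.258
ux=np.array([np.cos(yaw),np.sin(yaw)]);uy=np.array([-ux[1],ux[0]])
L=lambda u,z:((lambda d:((d@ux*1e3).round(2),(d@uy*1e3).round(2)))(ray(u,z,K,E)[:2]-T[:2]))
Z=lambda x,y:(255+x/10,180+y/10)
print("coil y",L(Z(274,590),.216)); print("bow at bend",L(Z(258,440),.185),"tip",L(Z(252,340),.164))
print("hole",L(Z(268,262),.087),"pin edges",L(Z(268,88),.075),L(Z(268,330),.075))
E
```

```text
coil y (np.float64(14.67), np.float64(0.12))
bow at bend (np.float64(11.05), np.float64(1.13)) tip (np.float64(10.37), np.float64(1.67))
hole (np.float64(-8.03), np.float64(0.82)) pin edges (np.float64(6.03), np.float64(0.83)) (np.float64(-18.9), np.float64(0.87))
```

```bash
python3 -m creep '[[[0.0004,-0.0014,-0.01],0,0],[[0,0,-0.015],0,0],[[0,0,-0.015],0,0],[[0,0,-0.006],0,0],[[0,0,-0.002],0,0],[[0,0,0],0,0],[[0,0,0],0,0],[[0,0,0],0,0]]'
python3 -m creep '[[[0,0,-0.0015],0,0],[[0,0,-0.0015],0,0],[[0,0,-0.001],0,0],[[0,0,0],0,0]]'
python3 -m creep '[[[0,0,-0.0015],0,0],[[0,0,-0.0015],0,0],[[0,0,0],0,0]]'
```

```text
t: 10.52
ee_pos: [0.534, -0.0085, 0.1629]
orientation: [3.115, 0.406, 0.002]
ft_force: [-0.3, -0.2, -1.1]
finger_gap: 0.122
finger_force: 59.9
t: 10.85
ee_pos: [0.5333, -0.0084, 0.1582]
orientation: [3.115, 0.407, -0.0]
ft_force: [-0.2, -0.4, -0.7]
finger_gap: 0.125
finger_force: 59.9
t: 11.1
ee_pos: [0.5332, -0.0085, 0.155]
orientation: [3.115, 0.407, -0.001]
ft_force: [0.9, -0.3, -0.9]
finger_gap: 0.127
finger_force: 59.9
```

```bash
python3 -m creep '[[[-0.0003,-0.0018,0],0,0],[[0,0,0],0,0],[[0,0,0],0,0]]'
python3 -m creep '[[[0,0,-0.001],0,0],[[0,0,-0.001],0,0],[[0,0,0],0,0]]'
python3 -m creep '[[[0,0,-0.001],0,0],[[0,0,-0.001],0,0],[[0,0,0],0,0]]'
```

```text
t: 11.35
ee_pos: [0.5331, -0.0105, 0.1553]
orientation: [3.115, 0.406, 0.0]
ft_force: [-0.2, 0.7, -0.7]
finger_gap: 0.125
finger_force: 59.9
t: 11.6
ee_pos: [0.5335, -0.0102, 0.1536]
orientation: [3.115, 0.407, 0.001]
ft_force: [-0.4, -0.6, 3.6]
finger_gap: 0.123
finger_force: 60.4
t: 11.85
ee_pos: [0.5342, -0.0102, 0.1526]
orientation: [3.115, 0.407, 0.004]
ft_force: [-0.7, 0.7, 10.3]
finger_gap: 0.123
finger_force: 61.4
```

```bash
python3 -m creep '[[[-0.001,-0.0003,0.001],0,0],[[0,0,0],0,0]]'
python3 -m creep '[[[-0.001,-0.0003,0],0,0],[[0,0,0],0,0]]'
python3 -m creep '[[[-0.001,-0.0003,0],0,0],[[0,0,0],0,0]]'
python3 -m creep '[[[-0.001,-0.0003,0],0,0],[[0,0,0],0,0]]'
```

```text
t: 12.02
ee_pos: [0.5333, -0.0104, 0.1533]
orientation: [3.115, 0.407, 0.005]
ft_force: [1.2, 0.4, 6.3]
finger_gap: 0.124
finger_force: 60.8
t: 12.18
ee_pos: [0.5328, -0.0105, 0.1533]
orientation: [-3.115, -0.407, -0.006]
ft_force: [1.3, 2.1, 6.3]
finger_gap: 0.118
finger_force: 60.9
t: 12.35
ee_pos: [0.5323, -0.0106, 0.1534]
orientation: [-3.115, -0.407, -0.008]
ft_force: [2.1, 0.7, 5.6]
finger_gap: 0.124
finger_force: 60.9
t: 12.52
ee_pos: [0.5317, -0.0108, 0.1534]
orientation: [-3.115, -0.407, -0.009]
ft_force: [1.4, 1.0, 6.7]
finger_gap: 0.123
finger_force: 60.9
```

```bash
python3 -m creep '[[[-0.0003,0.001,0],0,0],[[0,0,0],0,0]]'
python3 -m creep '[[[0.001,0.0003,0],0,0],[[0,0,0],0,0]]'
python3 -m creep '[[[0.001,0.0003,0],0,0],[[0,0,0],0,0]]'
python3 -m creep '[[[0.001,0.0003,0],0,0],[[0,0,0],0,0]]'
python3 -m creep '[[[0.001,0.0003,0],0,0],[[0,0,0],0,0]]'
python3 -m creep '[[[0.001,0.0003,0],0,0],[[0,0,0],0,0]]'
```

```text
t: 12.68
ee_pos: [0.5314, -0.01, 0.1535]
orientation: [3.115, 0.407, 0.009]
ft_force: [2.6, -0.8, 6.6]
finger_gap: 0.13
finger_force: 59.6
t: 12.85
ee_pos: [0.5319, -0.01, 0.1534]
orientation: [3.115, 0.407, 0.007]
ft_force: [1.3, -0.8, 7.3]
finger_gap: 0.125
finger_force: 59.6
t: 13.02
ee_pos: [0.5324, -0.0099, 0.1533]
orientation: [3.115, 0.406, 0.005]
ft_force: [-0.2, -0.5, 7.7]
finger_gap: 0.126
finger_force: 59.7
t: 13.18
ee_pos: [0.5328, -0.0098, 0.1532]
orientation: [3.114, 0.406, 0.003]
ft_force: [-1.8, -0.7, 8.4]
finger_gap: 0.123
finger_force: 59.7
t: 13.35
ee_pos: [0.5333, -0.0096, 0.1531]
orientation: [3.114, 0.406, 0.002]
ft_force: [-1.2, -0.9, 8.7]
finger_gap: 0.126
finger_force: 59.8
t: 13.52
ee_pos: [0.5338, -0.0095, 0.153]
orientation: [3.114, 0.406, -0.0]
ft_force: [-1.5, -1.0, 8.3]
finger_gap: 0.121
finger_force: 59.8
```

```bash
python3 -m creep '[[[0,0,0.004],0,0],[[-0.0032,-0.0013,0],0,0],[[0,0,0],0,0],[[0,0,0],0,0]]'
python3 -m creep '[[[0,0,-0.0015],0,0],[[0,0,-0.0015],0,0],[[0,0,0],0,0]]'
python3 -m creep '[[[0,0,-0.001],0,0],[[0,0,-0.0005],0,0],[[0,0,0],0,0]]'
```

```text
t: 13.85
ee_pos: [0.5301, -0.0103, 0.156]
orientation: [3.115, 0.407, -0.001]
ft_force: [0.5, 0.9, -1.2]
finger_gap: 0.127
finger_force: 58.6
t: 14.1
ee_pos: [0.531, -0.0102, 0.1535]
orientation: [3.115, 0.407, 0.001]
ft_force: [-1.5, 0.3, 4.4]
finger_gap: 0.122
finger_force: 59.4
t: 14.35
ee_pos: [0.5316, -0.0103, 0.153]
orientation: [3.115, 0.406, 0.004]
ft_force: [-2.2, 0.2, 11.7]
finger_gap: 0.124
finger_force: 61.1
```

```bash
python3 -m creep '[[[0,0,0.004],0,0],[[0.0017,0.0015,0],0,0],[[0,0,0],0,0],[[0,0,-0.0015],0,0],[[0,0,-0.0015],0,0],[[0,0,0],0,0]]'
python3 -m creep '[[[-0.0003,0.001,0],0,0],[[0,0,0],0,0]]'
python3 -m creep '[[[-0.0003,0.001,0],0,0],[[0,0,0],0,0]]'
python3 -m creep '[[[-0.0003,0.001,0],0,0],[[0,0,0],0,0]]'
python3 -m creep '[[[-0.0003,0.001,0],0,0],[[0,0,0],0,0]]'
```

```text
t: 14.85
ee_pos: [0.533, -0.0086, 0.1532]
orientation: [3.115, 0.407, 0.002]
ft_force: [-0.4, -0.5, 7.0]
finger_gap: 0.126
finger_force: 60.7
t: 15.02
ee_pos: [0.5327, -0.0079, 0.1533]
orientation: [3.115, 0.407, 0.002]
ft_force: [-0.1, -0.7, 5.8]
finger_gap: 0.123
finger_force: 59.5
t: 15.18
ee_pos: [0.5325, -0.0072, 0.1533]
orientation: [3.114, 0.406, 0.002]
ft_force: [0.4, -1.2, 7.1]
finger_gap: 0.125
finger_force: 58.8
t: 15.35
ee_pos: [0.5323, -0.0066, 0.1533]
orientation: [3.114, 0.406, 0.003]
ft_force: [0.5, -2.0, 6.0]
finger_gap: 0.123
finger_force: 58.9
t: 15.52
ee_pos: [0.5321, -0.0062, 0.1533]
orientation: [3.113, 0.405, 0.003]
ft_force: [1.4, -2.7, 5.5]
finger_gap: 0.125
finger_force: 59.0
```

```bash
python3 -m creep '[[[0,0,0.006],0,0],[[0.0008,-0.003,0],0,0],[[0,0,0],0,0],[[0,0,0],0,0],[[0,0,0],0,0]]'
python3 - <<'E'
from h import *
fs=[manip.grab_frame("scene") for _ in range(6)]; f=manip.grab_frame("wrist")
sc=np.mean([x["image"].astype(float) for x in fs],0); np.savez("w6.npz",**f,sc=sc)
s=manip.observe();T=s["ee_pos"];print(T,s["orientation"])
print(proj(T-[0,0,.06],f["mtx"],f["extrinsics"]),proj(T-[0,0,.04],*CAM["scene"]))
a=f["image"][185:245,258:308].astype(float); c=proj(T-[0,0,.04],*CAM["scene"]).astype(int);b=sc[c[1]-30:c[1]+30,c[0]-15:c[0]+15];print("scene crop",c[0]-15,c[1]-30)
g=lambda im,k:np.clip(cv2.resize(np.clip(im[:,:,::-1]*k,0,255).astype(np.float32),None,fx=10,fy=10,interpolation=cv2.INTER_CUBIC),0,255)
cv2.imwrite("pics/w6.png",np.hstack([g(a,1.3),g(b,1.6)]).astype(np.uint8))
E
```

```text
t: 15.93
ee_pos: [0.5316, -0.0076, 0.1585]
orientation: [-3.115, -0.407, 0.001]
ft_force: [-0.8, -0.5, -0.3]
finger_gap: 0.124
finger_force: 58.2
[ 0.53187993 -0.00770181  0.15874508] [ 3.11509855e+00  4.06843521e-01 -2.12732405e-04]
[282.73406058 221.40857974] [286.98153841 179.38554556]
scene crop 271 149
```

View pics/w6.png

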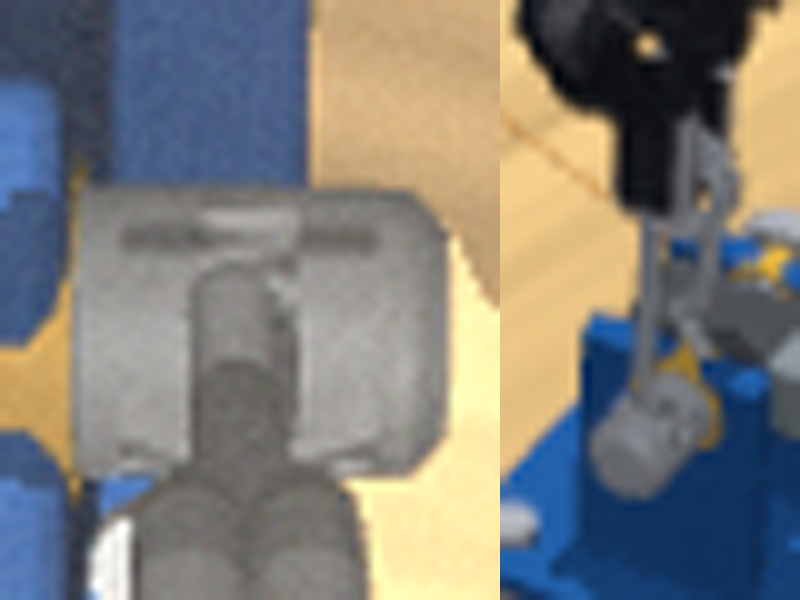

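The wrist view shows the hole's right edge at zoom column 298, giving a centre near 250, with the bow in front at column 238 and the coil midline at 250. The scene view shows the leg coming down at the left of the pin top at (643,395), with a dark mouth near (690,410). I'll quantify both.

```bash
python3 - <<'E'
from h import *
f=np.load("w6.npz");K,E=f["mtx"],f["extrinsics"]
T=np.array([.5317,-.0076,.1586]);yaw=.260
ux=np.array([np.cos(yaw),np.sin(yaw)]);uy=np.array([-ux[1],ux[0]])
L=lambda u,z,K=K,E=E:((lambda d:((d@ux*1e3).round(2),(d@uy*1e3).round(2)))(ray(u,z,K,E)[:2]-T[:2]))
Z=lambda x,y:(258+x/10-.45,185+y/10-.45)
print("coil",L(Z(251,500),.165),"bend",L(Z(238,380),.133),"tip",L(Z(238,290),.112))
print("hole",L(Z(250,330),.087),"redge",L(Z(298,330),.087),"pin edges",L(Z(250,187),.075),L(Z(250,478),.075),"pin end",L(Z(448,330),.075))
S=lambda P:((proj(P,*CAM["scene"])-[271,149]+.45)*10).round(0)+[500,0]
def W(a,b,z): return [*(T[:2]+a*ux+b*uy),z]
for n,a,b,z in(("leg tip",-.007,0,.092),("leg top",-.007,0,.13),("bow tip",.010,0,.112),("mouth",-.007,.0005,.087),("pin end top",-.007,-.0155,.087),("pin end ctr",-.007,-.0155,.075),("pin end bot",-.007,-.0155,.063)): print(n,S(W(a,b,z)))
E
```

```text
coil (np.float64(17.48), np.float64(-0.17)) bend (np.float64(12.01), np.float64(0.67)) tip (np.float64(10.74), np.float64(0.79))
hole (np.float64(-0.98), np.float64(0.01)) redge (np.float64(-0.98), np.float64(-3.72)) pin edges (np.float64(7.02), np.float64(0.03)) (np.float64(-18.29), np.float64(0.03)) pin end (np.float64(-5.22), np.float64(-16.21))
leg tip [638. 377.]
leg top [642. 266.]
bow tip [696. 340.]
mouth [639. 390.]
pin end top [610. 423.]
pin end ctr [608. 457.]
pin end bot [607. 491.]
```

```bash
python3 -m creep '[[[0.0012,-0.0006,0],0,0],[[0,0,0],0,0],[[0,0,0],0,0],[[0,0,-0.002],0,0],[[0,0,-0.002],0,0],[[0,0,-0.001],0,0],[[0,0,0],0,0]]'
python3 -m creep '[[[0,0,-0.001],0,0],[[0,0,0],0,0]]'
python3 -m creep '[[[0,0,0.003],0,0],[[0.001,0.0003,0],0,0],[[0,0,0],0,0],[[0,0,-0.0015],0,0],[[0,0,-0.0015],0,0],[[0,0,0],0,0],[[0,0,0],0,0]]'
python3 -m creep '[[[0,0,0.003],0,0],[[0.001,0.0003,0],0,0],[[0,0,0],0,0],[[0,0,-0.0015],0,0],[[0,0,-0.0015],0,0],[[0,0,0],0,0],[[0,0,0],0,0]]'
python3 -m creep '[[[0,0,0.003],0,0],[[0.001,0.0003,0],0,0],[[0,0,0],0,0],[[0,0,-0.0015],0,0],[[0,0,-0.0015],0,0],[[0,0,0],0,0],[[0,0,0],0,0]]'
```

```text
t: 16.87
ee_pos: [0.5332, -0.0084, 0.1538]
orientation: [3.115, 0.407, 0.0]
ft_force: [-0.0, 0.3, 1.1]
finger_gap: 0.125
finger_force: 58.5
t: 17.03
ee_pos: [0.5335, -0.0083, 0.1533]
orientation: [3.115, 0.407, 0.001]
ft_force: [-0.7, 0.3, 5.1]
finger_gap: 0.124
finger_force: 58.9
t: 17.62
ee_pos: [0.5343, -0.0079, 0.1526]
orientation: [-3.115, -0.407, -0.0]
ft_force: [1.5, 0.5, -0.4]
finger_gap: 0.125
finger_force: 58.2
t: 18.2
ee_pos: [0.5349, -0.0078, 0.1526]
orientation: [3.115, 0.407, -0.001]
ft_force: [0.6, 0.1, -0.3]
finger_gap: 0.125
finger_force: 58.2
t: 18.78
ee_pos: [0.5359, -0.0075, 0.1526]
orientation: [3.115, 0.407, -0.001]
ft_force: [-1.0, 1.1, -1.1]
finger_gap: 0.123
finger_force: 58.2
```

```bash
python3 -m creep '[[[-0.0006,-0.0002,0],0,0],[[0,0,-0.0015],0,0],[[0,0,-0.0015],0,0],[[0,0,0],0,0],[[0,0,0],0,0]]'
python3 -m creep '[[[0,0,-0.0015],0,0],[[0,0,-0.0015],0,0],[[0,0,0],0,0]]'
```

```text
t: 19.2
ee_pos: [0.5354, -0.0077, 0.1497]
orientation: [3.115, 0.407, -0.0]
ft_force: [0.1, -0.4, -0.8]
finger_gap: 0.123
finger_force: 58.2
t: 19.45
ee_pos: [0.5354, -0.0077, 0.1465]
orientation: [3.115, 0.407, -0.001]
ft_force: [-0.2, -0.2, -1.2]
finger_gap: 0.124
finger_force: 58.2
```

```bash
python3 -m creep '[[[0,0,-0.0025],0,0],[[0,0,-0.0025],0,0],[[0,0,-0.0025],0,0],[[0,0,0],0,0]]'
python3 -m creep '[[[0,0,-0.0025],0,0],[[0,0,-0.0025],0,0],[[0,0,-0.0025],0,0],[[0,0,0],0,0]]'
python3 -m creep '[[[0,0,-0.0025],0,0],[[0,0,-0.0025],0,0],[[0,0,0],0,0]]'
```

```text
t: 19.78
ee_pos: [0.5352, -0.0077, 0.1387]
orientation: [-3.115, -0.407, 0.002]
ft_force: [-0.2, -0.3, -0.3]
finger_gap: 0.125
finger_force: 58.2
t: 20.12
ee_pos: [0.5352, -0.0077, 0.1313]
orientation: [3.115, 0.407, -0.001]
ft_force: [0.2, -0.5, 0.1]
finger_gap: 0.12
finger_force: 58.2
t: 20.37
ee_pos: [0.5352, -0.0077, 0.1263]
orientation: [3.115, 0.407, -0.001]
ft_force: [-0.2, 0.5, -1.5]
finger_gap: 0.126
finger_force: 58.2
```

The leg runs freely in the hole. Next I'll press the bow over the pin in small steps.

```bash
python3 -m creep '[[[0,0,-0.002],0,0],[[0,0,-0.002],0,0],[[0,0,0],0,0]]'
python3 -m creep '[[[0,0,-0.002],0,0],[[0,0,-0.002],0,0],[[0,0,0],0,0]]'
python3 -m creep '[[[0,0,-0.002],0,0],[[0,0,-0.001],0,0],[[0,0,0],0,0]]'
```

```text
t: 20.62
ee_pos: [0.5356, -0.0077, 0.1228]
orientation: [3.115, 0.407, 0.0]
ft_force: [-0.2, -0.7, 0.7]
finger_gap: 0.126
finger_force: 58.5
t: 20.87
ee_pos: [0.5356, -0.0078, 0.1191]
orientation: [3.115, 0.406, 0.001]
ft_force: [-0.5, 0.0, 1.0]
finger_gap: 0.122
finger_force: 58.5
t: 21.12
ee_pos: [0.5356, -0.0078, 0.1161]
orientation: [3.115, 0.406, 0.0]
ft_force: [-1.6, -0.4, 2.8]
finger_gap: 0.127
finger_force: 58.7
```

```bash
python3 -m creep '[[[0,0,-0.002],0,0],[[0,0,-0.002],0,0],[[0,0,0],0,0]]'
python3 -m creep '[[[0,0,-0.002],0,0],[[0,0,-0.001],0,0],[[0,0,0],0,0]]'
python3 -m creep '[[[0,0,-0.002],0,0],[[0,0,-0.001],0,0],[[0,0,0],0,0]]'
```

```text
t: 21.37
ee_pos: [0.5352, -0.0078, 0.1114]
orientation: [3.115, 0.407, -0.001]
ft_force: [0.1, -1.1, -5.1]
finger_gap: 0.125
finger_force: 58.0
t: 21.62
ee_pos: [0.5351, -0.0077, 0.1082]
orientation: [-3.115, -0.407, 0.002]
ft_force: [-0.8, -0.9, -4.2]
finger_gap: 0.122
finger_force: 58.0
t: 21.87
ee_pos: [0.535, -0.0077, 0.1053]
orientation: [-3.115, -0.407, 0.002]
ft_force: [-0.3, -1.3, -5.0]
finger_gap: 0.126
finger_force: 58.0
```

```bash
python3 -m creep '[[[0,0,-0.0015],0,0],[[0,0,-0.0015],0,0],[[0,0,0],0,0]]'
python3 -m creep '[[[0,0,-0.0015],0,0],[[0,0,-0.001],0,0],[[0,0,0],0,0]]'
python3 -m creep '[[[0,0,-0.001],0,0],[[0,0,0],0,0]]'
```

```text
t: 22.12
ee_pos: [0.5349, -0.0077, 0.1024]
orientation: [3.115, 0.407, -0.002]
ft_force: [-2.8, -0.5, -3.2]
finger_gap: 0.124
finger_force: 58.2
t: 22.37
ee_pos: [0.5349, -0.0077, 0.1001]
orientation: [3.115, 0.407, -0.002]
ft_force: [-2.4, 0.3, -1.3]
finger_gap: 0.124
finger_force: 58.5
t: 22.53
ee_pos: [0.535, -0.0077, 0.0991]
orientation: [3.115, 0.407, -0.002]
ft_force: [-3.1, 0.7, -1.1]
finger_gap: 0.128
finger_force: 58.5
```

```bash
python3 -m creep '[[[0,0,-0.001],0,0],[[0,0,0],0,0]]'
python3 -m creep '[[[0,0,-0.001],0,0],[[0,0,0],0,0]]'
```

```text
t: 22.7
ee_pos: [0.535, -0.0077, 0.0981]
orientation: [3.115, 0.407, -0.002]
ft_force: [-4.6, 0.1, -0.7]
finger_gap: 0.121
finger_force: 58.6
t: 22.87
ee_pos: [0.5351, -0.0077, 0.0974]
orientation: [3.115, 0.407, -0.001]
ft_force: [-5.5, 0.3, 2.3]
finger_gap: 0.123
finger_force: 59.0
```

```bash
python3 -m creep '[[[-0.0005,0,-0.001],0,0],[[0,0,0],0,0]]'
python3 -m creep '[[[0,0,-0.001],0,0],[[0,0,0],0,0],[[0,0,0],0,0]]'
```

```text
t: 23.03
ee_pos: [0.5351, -0.0077, 0.097]
orientation: [3.115, 0.407, 0.001]
ft_force: [-5.4, -0.5, 7.1]
finger_gap: 0.125
finger_force: 59.6
t: 23.28
ee_pos: [0.5352, -0.0077, 0.0967]
orientation: [3.115, 0.407, 0.001]
ft_force: [-7.0, 0.0, 12.7]
finger_gap: 0.125
finger_force: 60.3
```

```bash
python3 -m creep '[[[0,0,0.002],0,0],[[0,0,0],0,0.04],[[0,0,0],0,0.04],[[0,0,0],0,0.04],[[0,0,0],0,0.04],[[0,0,0],0,0.04]]'
python3 -m creep '[[[0,0,0.01],0,0.04],[[0,0,0.02],0,0.04],[[0,0,0.03],0,0.04],[[0,0,0.03],0,0.04],[[0,0,0.03],0,0.04],[[0,0,0],0,0.04],[[0,0,0],0,0.04],[[0,0,0],0,0.04],[[0,0,0],0,0.04],[[0,0,0],0,0.04]]'
python3 - <<'E'
from h import *
f=manip.grab_frame("wrist");K,E=f["mtx"],f["extrinsics"];sc=manip.grab_frame("scene")
np.savez("w7.npz",**f,sc=sc["image"])
H=np.array([.528,-.0085,0]);yaw=.26;ux=np.array([np.cos(yaw),np.sin(yaw),0])
for n,x,z in(("coil top",.007,.048),("coil fr",.024,.031),("bow tip",.017,-.023)): print(n,proj(H+x*ux+[0,0,.075+z],K,E).round(1))
# columns where something grey-bright (coil) stands: mean row profile
c=proj(H+.007*ux+[0,0,.122],K,E).astype(int)
g=cv2.cvtColor(f["image"],cv2.COLOR_RGB2GRAY)
sub=g[c[1]-32:c[1]+36:4,c[0]-24:c[0]+26:2]; print(c);
for r in sub: print(' '.join(f"{v:3d}" for v in r))
E
```

```text
t: 23.78
ee_pos: [0.5358, -0.0076, 0.0973]
orientation: [-3.115, -0.407, -0.002]
ft_force: [0.0, -0.2, 0.2]
finger_gap: 0.465
finger_force: 0.0
t: 24.62
ee_pos: [0.5342, -0.0077, 0.2162]
orientation: [-3.115, -0.407, 0.004]
ft_force: [-0.0, -0.1, 0.3]
finger_gap: 0.467
finger_force: 0.0
coil top [281.8 206.6]
coil fr [281.8 182.5]
bow tip [282.1 177.7]
[281 206]
 74  56  58  56  56  57  50  68  69  70  74  75  70  78  71  71 131 133 134 130 134 133 135 132 132
 54  56  59  56  51  57  52  70  69  74  69  72  87 123  73  86 125 126 122 126 125 128 129 130 129
 89  91  91  89  80  60  52  68  69  75  84  93  78  81  90  84 136 134 133 131 133 133 131 126 128
 86  88  65  69  84  55  54  72  74  71 117 119 105  94 123 113  91 141 140 138 133 141 136 137 136
 66  70  70  66  72  59  91  90  98  91 138 145 124  98 143 107  96  92  91  86 132 131 135 132 135
 67  70  71  71  66  63 109 108 104 100 149 172 113  82 117 116  99 103 107 105  92 183 175 174 175
 65  68  63  70  64 130 119 117 118 117 110 121 107  79 118 115 102 120 117 114 100 185 178 174 174
138 130 136 130 128 130 129 126 126
[... 264 characters left out ...]

 86  92  90  93  87  72  54  96  95  90 101 107  98  86 104 106 119 182 180 181 178 180 177 180 177
 86  92  94  91  89  69  63  92  89  80  76  96  86  97 104 118 184 182 182 182 182 183 180 183 183
 83  92  98  92  90  69 115 180 176 180 183 134  96  95  95 117 182 180 181 175 176 178 181 181 180
 84  95  94  95  90  69 148 179 174 181 179 138  94  95  93 156 190 189 190 187 185 183 181 180 181
 86  92  94  95  87  72  96  94  92  89  93  98  97  93  93 161 195 194 194 194 190 192 191 192 191
188 185 185 184 190 187 182 183 177 179 178 181 176 176 181 180 178 183 184 189 189 185 188 194 195
186 185 185 187 180 181 181 181 180 180 179 179 177 181 176 175 172 173 173 172 172 171 170 172 173
```

The pixel grid shows the double coil standing upright across the pin where it should be. I felt the snap-in pull and then the hard stop, and the gripper is open and clear, so I'm handing in.

```bash
python3 -c "
from workcell import manip
print(manip.close_job())"
```

```text
the job is handed in; nothing more can be done
None
```

The hitch pin is home against its stop, the spring cotter is snapped round it and released, and the job is handed in; no verdict came back, and I judged the fit from the forces felt and a final camera check.

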